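Turn the wax warmer up four clicks and start it

ROBOT

A 7-joint arm with a two-finger parallel gripper is mounted at the origin on the work surface; the furniture and walls round the work are solid. World frame = base frame: x ahead of the robot, y to its left, z up, the work surface at z = 0. Lengths are in m, angles in rad, forces in N, time in s.
With the tool pointing down it reaches from about 0.35 to 0.9 m from the base axis. Payload 19.9 kg.
Tool frame: the origin (TCP) lies midway between the tips of the shut fingers; the grasp point (between the pads) lies 19 mm behind it (pinch_z is the distance from the TCP to the grasp point, in m); z points along the fingers, y is the line along which they close (so a half turn about z gives the same grasp; the last joint's range is limited). The gripper opens to 94 mm and grips with 3 to 60 N. Pads are 16 mm wide; open, the fingers measure 119 mm over their backs; the gripper's body (75 mm by 177 mm) begins 78 mm behind the grasp point.
Start: joints at [1.079, 0.417, -0.01, 1.614, 0.005, 1.111, -0.053], TCP at [0.272, -0.563, 0.205] pointing down, gripper open.
Joint ranges: [-2.81, 2.81], [-0.39, 2.02], [-1.27, 1.25], [0.06, 2.57], [-1.19, 4.33], [0.19, 2], [-2.82, 2.82]. Speed limits (rad/s): [1.89, 1.89, 2.39, 2.39, 3.01, 3.01, 3.01].

INTERFACE

Orientations are given as a rotation vector (axis times angle).
In Python, from cell import * gives the robot as it stands. The module is installed in compiled form; this text tells all that it offers. Calls block until the motion is done:
- reach(position, orientation): joint-space move of the TCP to a pose.
- movel(position, frame=None, v=0.15): straight line of the TCP; frame=None keeps the orientation; v is the mean speed in m/s.
- movej(angles): joint-space move.
- set_gripper(opening, grasp_force=None): finger opening in m; grasp_force is the grip in N (None keeps the last); returns when the fingers have stopped.
- wait(seconds).
- ik(position, orientation): joint angles nearest the present ones, or None.
- capture(name): name is "side" or "top" or "wrist"; returns a dict with "pixels" (400x640x3 uint8, red, green, blue), "K" (3x3 intrinsics, pixels), "k1" (the pictures are not rectified: a ray, as slopes to the right and down, at radius r is drawn at 1 + k1 r^2 times it, then the intrinsics apply), "cam_to_world" (4x4, takes a point from camera to world coordinates). Camera axes: x right, y down, z forward; pixel columns grow to the right and rows downward; lengths in m; the calibration is good to about 2 mm. A picture is of the moment at which its call begins. There is no depth.
A pose or a line that the arm cannot do raises Unreachable and nothing moves.
- sign_off(): hands the job in; it is judged then, once.
Readings, each from a call of its own:
- current_time_s(): time.
- current_joint_pos(): joint angles.
- current_qd(): joint speeds.
- current_joint_efforts(): joint torques, N m.
- current_tool_pos(): TCP position.
- current_ee_rot(): TCP orientation.
- current_ft_force(): force on the tool from outside, world axes, zero at the start.
- current_ft_torque(): the same for the moment, N m.
- current_grip_width(): finger opening in m.
- current_gripper_force(): force on a finger pad.
Only numpy, scipy, OpenCV 4.12 (cv2) and the standard library are available. Lean on these libraries where they do the work, as an engineer would, in place of code of your own. Each camera call takes 0.05 s, during which the arm holds its last target. There are 200 camera calls.

TASK

The wax in the tin needs more heat. With a fingertip against the warmer dial's orange lug, push the dial round clockwise (seen from above) exactly four clicks from where it stands, then press the green start button right down with a fingertip and let it come up again. Grip nothing, and leave the tin, the spools and the dye bottle where they stand.

Things in the scene. Friction and masses are not known exactly. Their poses are not given: they have to be found in the camera images.
- dial (a joint): dial angle, rad, growing clockwise seen from above. Ten click stops 20 degrees (0.349 rad) apart: 0 ... 3.142, marked by dots growing from blue to red; end stops 0.1 rad beyond. Begins in one of the first four stops. About 0.18 N m (5 to 7 N at the lug) takes it out of a stop; past half-way it snaps by itself into the next stop, ahead of the finger, and stays.
- dial_center (a point): point on the dial's vertical axis, on the flat top of its black disc (94 mm across, top 64 mm above the table). Axes are the warmer's. At dial value q the lug points at (90 degrees - q) from this point's +x towards +y.
- lug_mid (a point): centre of the orange lug, 34 mm from the dial's axis, 12 mm above the disc. The lug is an upright block, 25 mm high above the disc, 28 mm long along the radius (20 to 48 mm from the axis), 14 mm thick round the dial. y axis points outward, +x the way it moves when turned clockwise. The disc before and behind it is flat and free.
- lug_mark (a point): a point on top of the lug (25 mm above the disc), 45 mm from the dial's axis; each click moves it by 20 degrees of arc.
- start (a joint): travel of the green start button in m, 0 up, growing as it is pressed down; 0.006 is right down (about 5 N). It springs back.
- start_top (a point): centre of the top of the green start button (28 mm across), on the warmer's top near its front edge, between dial and tin.
- warmer: the wax warmer, a grey case with a metal top, 170 (x) x 320 (y) x 50 mm high, standing fast on the table; origin at the centre of its underside, dial at its +y end, tin plate at its -y end, front (button) towards -x.
- tin_mid (a point): centre of the low wax tin with a green label and black cap, 62 mm across, 52 mm high, standing loose on the warmer's dark round plate (its top about 105 mm above the table).
- dye_mid (a point): centre of the small tan dye bottle with black cap, 36 mm across, 66 mm high, loose on the table.
- red_spool_mid (a point): centre of the red thread spool, 39 mm across, 51 mm high, loose on the table.
- blue_spool_mid (a point): centre of the blue thread spool, 43 mm across, 63 mm high, loose on the table.

How it is judged:
On the way, in this order (a step that is already met when the one before it is completed fails the run):
1. the dial stands four clicks clockwise of where it was (distance of lug_mark from where it was at the start of the episode between 0.0535 and 0.062 m), for 0.2 s.
2. then the start button is pressed right down with the dial still there (all of step 1 and value of joint start above 0.0045 m), for 0.05 s.
At the end, for the whole second after the job is handed in: The dial rests in the fourth stop clockwise from its first one (within about a third of a click), the start button has been pressed at least 4.5 mm afterwards and is up again, and the tin, spools and dye bottle are within 20 mm of where they stood (all of step 1 and value of joint start below 0.0015 m and distance of each of tin_mid, dye_mid, red_spool_mid, blue_spool_mid from where it was at the start of the episode below 0.02 m); the robot touches nothing.
It fails at once if the lug is pinched: both of its flanks are pressed by the fingers at once (contact force between the fingers and dial_c1 above 2 N and contact force between the fingers and dial_c2 above 2 N).
It fails at once if the tin, a spool or the dye bottle is knocked, lifted or shifted by more than 20 mm (distance of any of tin_mid, dye_mid, red_spool_mid, blue_spool_mid from where it was at the start of the episode above 0.02 m).
It also fails if it takes over 64 s, if anything falls off the work surface, if the arm or the gripper's body presses on something with over 40 N, if the wrist force passes 120 N, or if a joint passes its speed limit or range.

## Working session

There is one attempt and no reset: what is moved stays moved. The work goes in short steps, each a Python script; the robot and the scene stay as the last script left them, time stands still between calls to the robot, and variables do not carry over. Pictures are saved under pics/ and viewed, at most 10 in all, crops included, and the job is handed in when it is done.

```bash
mkdir -p pics; cat > h.py <<'E'
from cell import *
import numpy as np, cv2, json
def snap(n,f):
    c=capture(n); cv2.imwrite(f'pics/{f}.png',c['pixels'][:,:,::-1])
    np.savez(f'pics/{f}.npz',K=c['K'],k1=c['k1'],T=c['cam_to_world']); return c
def ray(f,u,v):
    d=np.load(f'pics/{f}.npz'); 
    p=cv2.undistortPoints(np.array([[[u,v]]],float),d['K'],np.array([float(d['k1']),0,0,0]))[0,0]
    T=d['T']; return T[:3,3],T[:3,:3]@np.array([*p,1.])
def onz(f,u,v,z):
    o,r=ray(f,u,v); return o+r*(z-o[2])/r[2]
E
python3 - <<'E'
from h import *
snap('top','top0');snap('side','side0')
print(current_time_s(),current_ee_rot(),current_grip_width())
for n in('top0','side0'): print(np.load(f'pics/{n}.npz')['T'].round(3))
E
```

```text
0.1 [-3.06111437e+00 -7.01931425e-01  5.12410563e-04] 0.09404571989070673
[[ 0.004 -0.987  0.16   0.494]
 [-1.    -0.005 -0.009  0.059]
 [ 0.009 -0.16  -0.987  0.924]
 [ 0.     0.     0.     1.   ]]
[[-0.998 -0.049  0.046  0.566]
 [-0.067  0.661 -0.748  0.704]
 [ 0.006 -0.749 -0.663  0.64 ]
 [ 0.     0.     0.     1.   ]]
```

View pics/top0.png

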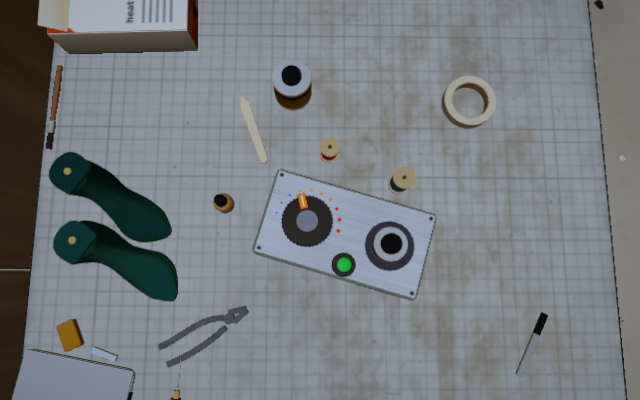

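View pics/side0.png

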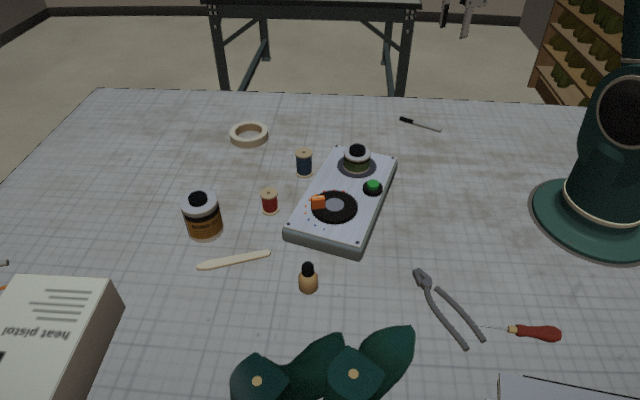

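The top view shows the warmer rotated about 15°. The dial is at about (307,221) with its lug at (303,202), the button is at (344,264), and the tin is at (391,243). I'll enlarge it for exact pixels.

```bash
python3 -c "
import cv2
i=cv2.imread('pics/top0.png')[160:305,245:445];cv2.imwrite('pics/c.png',cv2.resize(i,None,fx=4,fy=4,interpolation=cv2.INTER_CUBIC))"
```

```text
(no output)
```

View pics/c.png

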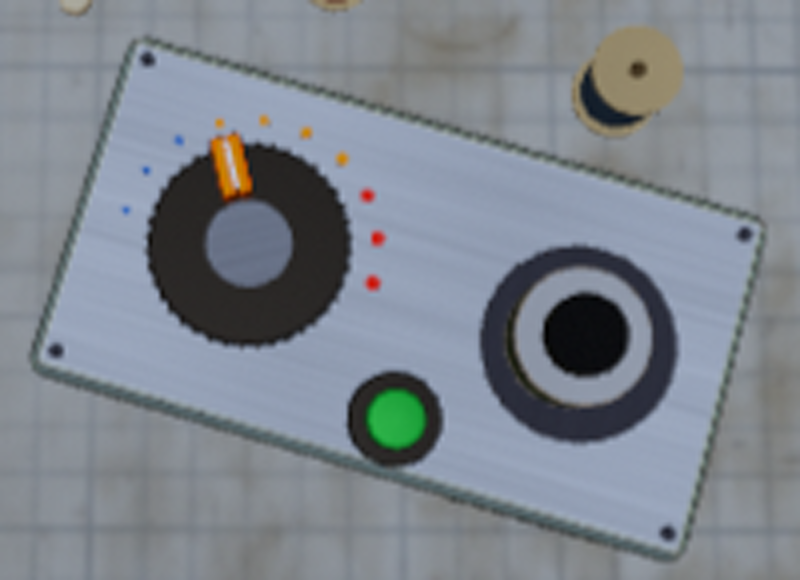

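```bash
cat >> h.py <<'E'
def cz(x,y,z): return onz('top0',(x+.5)/4-.5+245,(y+.5)/4-.5+160,z)
E
python3 - <<'E'
from h import *
np.set_printoptions(precision=4,suppress=True)
S=[cz(*p,.05) for p in[(147,60),(744,234),(56,350),(668,533)]]
print('screws',*S,'ctr',sum(S)/4)
C=cz(249,245,.064); print('dial',C, 'diam',cz(147,245,.064)-cz(351,245,.064))
yax=(S[0]-S[1]+S[2]-S[3])[:2]; yax/=np.linalg.norm(yax); xax=np.array([yax[1],-yax[0]])
print('yaw',np.degrees(np.arctan2(xax[1],xax[0])))
def q(p): d=(p-C)[:2]; return 90-np.degrees(np.arctan2(d@yax,d@xax)), np.linalg.norm(d)
print('lug',q(cz(231,166,.089)),cz(231,166,.089))
for p in[(125,210),(146,170),(179,140),(220,123),(264,121),(306,132),(342,159),(367,196),(377,238),(373,283)]: print(q(cz(*p,.05)))
for z in(.055,.065): print('btn',cz(396,418,z), cz(382+0,418,z)-cz(411,418,z))
print('tin',cz(586,334,.105))
E
```

```text
screws [0.6764 0.1178 0.05  ] [ 0.5945 -0.1642  0.05  ] [0.5388 0.1578 0.05  ] [ 0.4564 -0.1245  0.05  ] ctr [ 0.5665 -0.0033  0.05  ]
dial [0.5866 0.0684 0.064 ] diam [-0.0005  0.0941  0.    ]
yaw -16.230615066783006
lug (np.float64(60.01780646387639), np.float64(0.03399994440141027)) [0.6197 0.0765 0.089 ]
(np.float64(0.6327950392435895), np.float64(0.06115091303028163))
(np.float64(20.688140006087266), np.float64(0.061241925170676656))
(np.float64(40.4982671686206), np.float64(0.06124395757494594))
(np.float64(60.2485985963301), np.float64(0.06116364540235719))
(np.float64(79.92280436449289), np.float64(0.060895598569183106))
(np.float64(99.29264751808938), np.float64(0.061356283589420836))
(np.float64(119.39906770669822), np.float64(0.060814185620503315))
(np.float64(139.45195236567724), np.float64(0.06061135045265855))
(np.float64(158.89662156160801), np.float64(0.06008713168490047))
(np.float64(179.2552101730207), np.float64(0.06010160448847108))
btn [0.5081 0.0004 0.055 ] [-0.0001  0.0133  0.    ]
btn [0.5079 0.0011 0.065 ] [-0.0001  0.0132  0.    ]
tin [ 0.5439 -0.0795  0.105 ]
```

```bash
cat >> h.py <<'E'
from scipy.spatial.transform import Rotation as R
C=np.array([.5866,.0684]); YAW=np.radians(-16.23)
def pose(phi,delta,z,r=.034,sgn=1):
    a=np.pi/2-np.radians(phi)+YAW; rad=np.array([np.cos(a),np.sin(a)]); tan=np.array([rad[1],-rad[0]])
    p=C+r*rad-(.015+delta)*tan
    x=sgn*np.array([*tan,0]); zt=np.array([0,0,-1.]); 
    return np.array([*p,z]),R.from_matrix(np.column_stack([x,np.cross(zt,x),zt])).as_rotvec()
E
python3 - <<'E'
from h import *
np.set_printoptions(precision=3,suppress=True)
for s in(1,-1):
  for phi in(60,100,140):
    for z in(.07,.2): print(s,phi,z,ik(*pose(phi,.012,z,sgn=s)))
E
```

```text
1 60 0.07 [-0.928  0.866  1.079  1.752 -0.865  1.081 -2.445]
1 60 0.2 [-0.942  0.65   1.083  1.653 -0.607  1.216 -2.624]
1 100 0.07 [ 0.545  0.875 -1.089  1.67   0.846  1.14   1.902]
1 100 0.2 [ 0.547  0.678 -1.086  1.57   0.619  1.274  2.05 ]
1 140 0.07 [ 0.386  0.685 -0.717  1.695  0.53   0.965  1.455]
1 140 0.2 [ 0.452  0.55  -0.816  1.594  0.423  1.184  1.533]
-1 60 0.07 [ 0.281  0.667 -0.688  1.71   0.504  0.95  -0.363]
-1 60 0.2 [ 0.309  0.512 -0.725  1.609  0.362  1.16  -0.258]
-1 100 0.07 [ 0.207  0.641 -0.525  1.681  0.384  0.924 -0.924]
-1 100 0.2 [ 0.291  0.514 -0.645  1.579  0.328  1.16  -0.882]
-1 140 0.07 [ 0.155  0.601 -0.381  1.704  0.275  0.89  -1.496]
-1 140 0.2 [ 0.235  0.469 -0.491  1.601  0.237  1.132 -1.468]
```

```bash
python3 - <<'E'
from h import *
np.set_printoptions(precision=2,suppress=True)
set_gripper(0.0)
reach(*pose(60,.012,.25,sgn=-1))
p,o=pose(60,.012,.12,sgn=-1); movel(p,o)
p,o=pose(60,.012,.071,sgn=-1); movel(p,o,v=.08)
snap('side','side1'); wait(.2)
print(current_time_s(),current_tool_pos(),p,current_ft_force(),current_grip_width())
E
```

```text
6.1917 [0.61 0.1  0.07] [0.61 0.1  0.07] [-0.42 -0.08  0.09] 0.0003199205394318113
```

```bash
python3 -c "
import cv2
i=cv2.imread('pics/side1.png')[120:270,240:440];cv2.imwrite('pics/c1.png',cv2.resize(i,None,fx=4,fy=4,interpolation=cv2.INTER_CUBIC))"
```

```text
(no output)
```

View pics/c1.png

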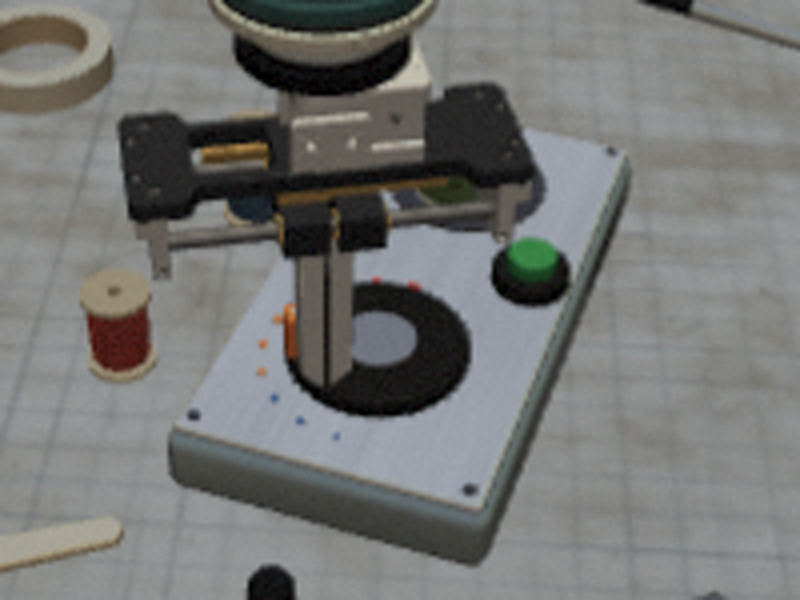

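The finger is standing behind the lug, which shows at about (290,330) in the crop, and it is clear of the disc. Now I'll push in small steps and count the snaps by tangential force.

```bash
cat > push.py <<'E'
from h import *
import sys
a,b,st=map(float,sys.argv[1:4]); out=[]
f0=np.array([-.42,-.08,.09])
def ft(phi):
    an=np.pi/2-np.radians(phi)+YAW; return (current_ft_force()-f0)[:2]@np.array([np.sin(an),-np.cos(an)])
if a==60:
    for d in(.008,.005,.003,.001,0): movel(*pose(60,d,.071,sgn=-1),v=.03); out.append((f'd{d}',round(ft(60),1)))
for phi in np.arange(a,b+.01,st):
    movel(*pose(phi,0,.071,sgn=-1),v=.03); out.append((round(phi,1),round(ft(phi),1)))
print(out,current_time_s())
E
python3 push.py 60 104 2
```

```text
[('d0.008', np.float64(-0.8)), ('d0.005', np.float64(-1.0)), ('d0.003', np.float64(0.5)), ('d0.001', np.float64(-2.0)), ('d0', np.float64(-5.5)), (np.float64(60.0), np.float64(-5.3)), (np.float64(62.0), np.float64(-3.8)), (np.float64(64.0), np.float64(-3.6)), (np.float64(66.0), np.float64(-1.8)), (np.float64(68.0), np.float64(0.4)), (np.float64(70.0), np.float64(-0.0)), (np.float64(72.0), np.float64(0.0)), (np.float64(74.0), np.float64(-0.4)), (np.float64(76.0), np.float64(-1.7)), (np.float64(78.0), np.float64(-4.5)), (np.float64(80.0), np.float64(-5.1)), (np.float64(82.0), np.float64(-3.9)), (np.float64(84.0), np.float64(-2.0)), (np.float64(86.0), np.float64(-0.8)), (np.float64(88.0), np.float64(-0.3)), (np.float64(90.0), np.float64(-1.6)), (np.float64(92.0), np.float64(-0.1)), (np.float64(94.0), np.float64(-0.4)), (np.float64(96.0), np.float64(-4.2)), (np.float64(98.0), np.float64(-6.6)), (np.float64(100.0), np.float64(-6.0)), (np.float64(102.0), np.float64(-3.9)), (np.float64(104.0), np.float64(0.1))] 13.225
```

```bash
python3 push.py 106 129 1.5; python3 - <<'E'
from h import *
np.set_printoptions(precision=2,suppress=True)
movel(*pose(128,.012,.071,sgn=-1),v=.05)
movel(*pose(128,.012,.15,sgn=-1),v=.15)
# button pose above, orientation the same
p,o=pose(128,.012,.15,sgn=-1)
movel([.508,.0008,.13],o)
snap('side','side2')
print(current_time_s(),current_ft_force())
i=cv2.imread('pics/side2.png')[120:270,240:440];cv2.imwrite('pics/c2.png',cv2.resize(i,None,fx=4,fy=4,interpolation=cv2.INTER_CUBIC))
E
```

```text
[(np.float64(106.0), np.float64(-0.5)), (np.float64(107.5), np.float64(0.4)), (np.float64(109.0), np.float64(0.0)), (np.float64(110.5), np.float64(-0.2)), (np.float64(112.0), np.float64(-0.6)), (np.float64(113.5), np.float64(-0.5)), (np.float64(115.0), np.float64(-4.6)), (np.float64(116.5), np.float64(-8.3)), (np.float64(118.0), np.float64(-6.9)), (np.float64(119.5), np.float64(-6.1)), (np.float64(121.0), np.float64(-4.1)), (np.float64(122.5), np.float64(-0.3)), (np.float64(124.0), np.float64(-0.6)), (np.float64(125.5), np.float64(-0.8)), (np.float64(127.0), np.float64(-0.8)), (np.float64(128.5), np.float64(0.6))] 17.225
19.3917 [ 0.77  0.75 -0.7 ]
```

View pics/c2.png

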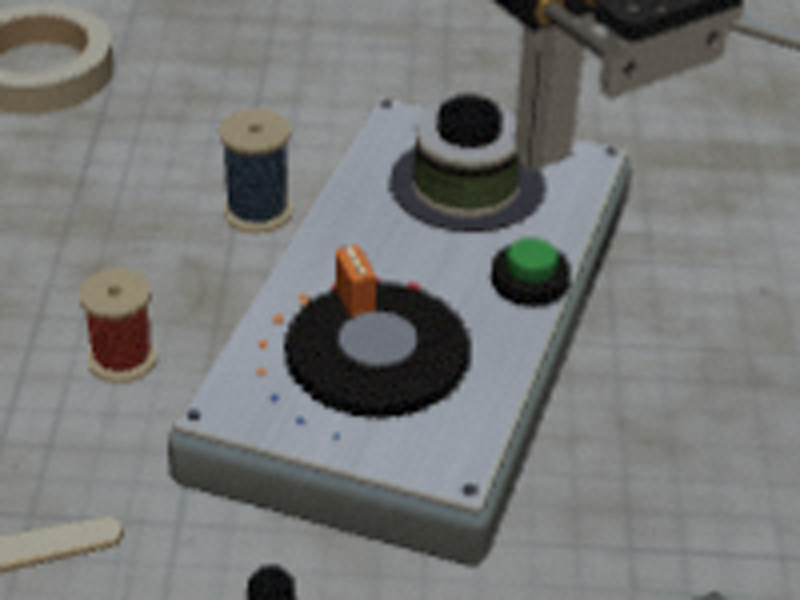

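The lug has moved, with its top centre at crop (355,263). The button top is at (534,252), and the tin and spools look undisturbed. I'll check the angle and the button height numerically.

```bash
python3 - <<'E'
from h import *
g=lambda x,y:((x+.5)/4-.5+240,(y+.5)/4-.5+120)
def loc(p):
    d=p[:2]-C; return 90-np.degrees(np.arctan2(d[1],d[0])-YAW),np.linalg.norm(d)
print('lug',loc(onz('side2',*g(355,263),.089)),'disc',onz('side2',*g(378,349),.064))
for z in(.058,.062,.066,.07): print(z,onz('side2',*g(533,252),z),cz(396,418,z))
E
```

```text
lug (np.float64(137.12719711480935), np.float64(0.031311377416413835)) disc [0.58634118 0.0777878  0.064     ]
0.058 [ 0.50550022 -0.01374049  0.058     ] [0.5080342  0.00062153 0.058     ]
0.062 [ 0.50591617 -0.00880586  0.062     ] [0.50796836 0.00088979 0.062     ]
0.066 [ 0.50633211 -0.00387124  0.066     ] [0.50790252 0.00115806 0.066     ]
0.07 [0.50674806 0.00106339 0.07      ] [0.50783668 0.00142632 0.07      ]
```

The dial is at about 140°, which is four clicks from 60°, and the button top is at about 0.068 m. Next I'll press the button, watching the force.

```bash
python3 - <<'E'
from h import *
o=pose(128,0,.15,sgn=-1)[1]; P=[.508,.001]
movel([*P,.078],o); f0=current_ft_force()[2]; out=[]
for z in np.arange(.074,.050,-.001):
    movel([*P,z],o,v=.03); f=current_ft_force()[2]-f0; out.append((round(z,3),round(f,1)))
    if f>11: break
wait(.3); print(out,current_tool_pos())
movel([*P,.16],o); wait(.3); snap('top','top3')
movel([.42,.0,.2],o); wait(.2); snap('top','top4')
i=cv2.imread('pics/top4.png')[130:305,200:445];cv2.imwrite('pics/c4.png',cv2.resize(i,None,fx=3,fy=3,interpolation=cv2.INTER_CUBIC))
print(current_time_s(),current_ft_force())
E
```

```text
[(np.float64(0.074), np.float64(-0.1)), (np.float64(0.073), np.float64(-0.8)), (np.float64(0.072), np.float64(0.5)), (np.float64(0.071), np.float64(1.7)), (np.float64(0.07), np.float64(1.6)), (np.float64(0.069), np.float64(2.5)), (np.float64(0.068), np.float64(3.0)), (np.float64(0.067), np.float64(2.9)), (np.float64(0.066), np.float64(7.7)), (np.float64(0.065), np.float64(25.0))] [0.50825198 0.00098556 0.06586806]
24.9 [ 0.67298438 -0.14543589 -0.40608186]
```

View pics/c4.png

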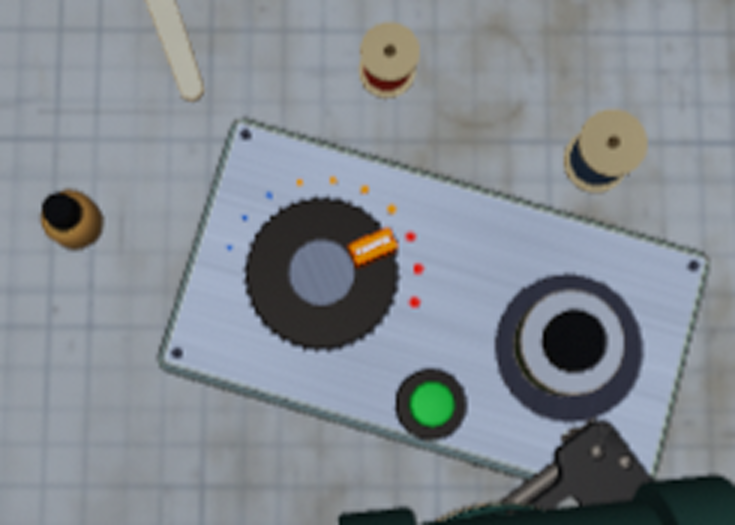

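The lug at (373,246) points at the eighth dot, stop 7, which is four clicks on from stop 3. The button bottomed out with a sharp force rise and is back up, everything else is in place, and the arm is clear.

```bash
python3 -c "
from cell import *
print(sign_off())"
```

```text
the job is handed in; nothing more can be done
None
```

The dial was pushed four clicks clockwise (from about 60° to 140°), the start button was pressed right down and came up again, the tin, spools and dye bottle still stood in place in the last picture, and the job is handed in; no verdict was shown.

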